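Load the kiln setter with glazed pots on their stilts

TASK

Load the kiln tray for the glaze firing: gather the three sound pots (tumbler, straight jar, squat bottle) and stand each one upright and centred on the three-pointed stilt that suits its foot, the smallest foot on the smallest stilt and the largest on the largest. The pots are glazed all over and would fuse to the tray, so no pot may ever touch the tray itself; leave the stilts where they stand, and leave the two pots with a broken rim where they are.

Things in the scene. Friction and masses are not known exactly. Their poses are not given: they have to be found in the camera images.
- tumbler: Sound tall straight glazed pot, open at the top, whole rim. Plain cylinder 48 mm in diameter all the way down, 72 mm high, wall 4 mm, flat foot 45 to 48 mm across, 90 to 160 g. Origin: centre of its underside; z up. Belongs on stilt_small.
- jar: Sound short wide straight glazed pot, open at the top, whole rim. Plain cylinder 62 mm in diameter, 58 mm high, wall 4 mm, flat foot 59 to 62 mm across, 110 to 200 g. Origin: centre of its underside; z up. Belongs on stilt_medium.
- bottle: Sound squat glazed bottle: round body 80 mm in diameter up to 22 mm height, shoulder closing in to an upright round collar 44 mm in outer diameter that runs from 42 mm to the open rim at 70 mm height, wall 4 mm; grip it by the collar. Flat foot 77 to 80 mm across, 150 to 260 g. Origin: centre of its underside; z up. Belongs on stilt_large.
- stilt_small: Kiln stilt, the smallest of three: loose pale fireclay star of three thin level arms, each ending in an upright blunt point. The points stand 16 mm from its centre, just inside the edge of a foot 48 mm in diameter. Origin: on its axis at the underside of its legs, which stand on the tray floor; z up, x along one arm. The tips of the points are at z = 20 mm.
- stilt_medium: Kiln stilt, the middle one of three: loose pale fireclay star of three thin level arms, each ending in an upright blunt point. The points stand 23 mm from its centre, just inside the edge of a foot 62 mm in diameter. Origin: on its axis at the underside of its legs, which stand on the tray floor; z up, x along one arm. The tips of the points are at z = 20 mm.
- stilt_large: Kiln stilt, the largest of three: loose pale fireclay star of three thin level arms, each ending in an upright blunt point. The points stand 31 mm from its centre, just inside the edge of a foot 80 mm in diameter. Origin: on its axis at the underside of its legs, which stand on the tray floor; z up, x along one arm. The tips of the points are at z = 20 mm.
- chipped_tumbler: Look-alike of the tumbler (cylinder 48 mm in diameter, 72 mm high). Does not belong in the kiln. A broken bite 40 to 50 mm wide and up to 22 mm deep, its edge bare pale clay, is missing from its rim, towards its own +x; otherwise exactly like the sound one. Origin: centre of its underside.
- chipped_jar: Look-alike of the jar (cylinder 62 mm in diameter, 58 mm high). Does not belong in the kiln. A broken bite 40 to 50 mm wide and up to 22 mm deep, its edge bare pale clay, is missing from its rim, towards its own +x; otherwise exactly like the sound one. Origin: centre of its underside.
- setter: Fixed kiln setter tray, buff stoneware, 120 mm (x) by 290 mm (y), floor 10 mm above the worktop, low rim 9 mm thick whose top is 19 mm above the worktop, with a gap in the rim at each end. The three stilts stand in it in a row along its y, one at the middle and one about 95 mm to either side, in any order. Origin: centre of its underside, on the worktop; z up.
- banding_wheel: Fixed bystander, an obstacle only: grey cast banding wheel (turntable) with a round head 194 mm in diameter whose top is 101 mm above the worktop, on a narrower foot, with a red disc 10 mm thick lying loose on it. Origin: on its axis, at the worktop.

How it is judged:
At the end, for the whole second after the job is handed in: Tumbler on the small stilt, jar on the medium, bottle on the large: axes within 8 mm, underside resting on the points (17 to 23 mm above the stilt's origin), tilt under 0.08 rad, released and at rest; stilts and both chipped pots within 20 mm of where they started (horizontal distance between tumbler and stilt_small below 0.008 m and z of tumbler in the frame of stilt_small between 0.017 and 0.023 m and angle between each of tumbler, jar, bottle's own z axis and vertical below 0.08 rad and linear speed of each of tumbler, jar, bottle below 0.02 m/s and contact force between each of tumbler, jar, bottle and the fingers below 0.1 N and horizontal distance between jar and stilt_medium below 0.008 m and z of jar in the frame of stilt_medium between 0.017 and 0.023 m and horizontal distance between bottle and stilt_large below 0.008 m and z of bottle in the frame of stilt_large between 0.017 and 0.023 m and distance of each of stilt_small, stilt_medium, stilt_large, chipped_tumbler, chipped_jar from where it was at the start of the episode below 0.02 m); the robot touches nothing.
It fails at once if a chipped pot is moved by more than 20 mm or knocked over (distance of any of chipped_tumbler, chipped_jar from where it was at the start of the episode above 0.02 m or angle between any of chipped_tumbler, chipped_jar's own z axis and vertical above 0.5 rad).
It fails at once if a stilt is shifted by more than 20 mm (distance of any of stilt_small, stilt_medium, stilt_large from where it was at the start of the episode above 0.02 m).
It fails at once if a pot touches the tray itself (contact force between any of tumbler, jar, bottle, chipped_tumbler, chipped_jar and setter above 0.2 N).
It also fails if it takes over 102 s, if anything falls off the work surface, if the arm or the gripper's body presses on something with over 40 N, if the wrist force passes 120 N, or if a joint passes its speed limit or range.

ROBOT

A 7-joint arm with a two-finger parallel gripper is mounted at the origin on the work surface; the furniture and walls round the work are solid. World frame = base frame: x ahead of the robot, y to its left, z up, the work surface at z = 0. Lengths are in m, angles in rad, forces in N, time in s.
With the tool pointing down it reaches from about 0.425 to 0.925 m from the base axis. Payload 6.8 kg.
Tool frame: the origin (TCP) lies on the centre line of the jaws, within the pads' length; the fingertips stand bot.tip_reach ahead of it and the grasp point (between the pads) lies 3 mm ahead of it (bot.tip_reach is the distance from the TCP to the fingertips, in m); z points along the fingers, y is the line along which they close (so a half turn about z gives the same grasp; the last joint's range is limited). The gripper opens to 85 mm and grips with 20 to 120 N. Pads are 22 mm wide; open, the fingers measure 114 mm over their backs; the gripper's body (76 mm by 85 mm) begins 54 mm behind the grasp point. The pads swing forward as they close: fully open they stand 13 mm farther back than shut.
Start: joints at [1.061, 0.477, 0.022, 1.555, -0.011, 1.109, -0.083], TCP at [0.264, -0.621, 0.253] pointing down, gripper open.
Joint ranges: [-2.96, 2.96], [-0.34, 2.1], [-1.41, 1.46], [0.24, 2.44], [-1.37, 4.51], [0.17, 1.92], [-2.96, 2.96]. Speed limits (rad/s): [2.39, 2.39, 3.14, 3.14, 3.14, 3.14, 3.14].

INTERFACE

Orientations are given as a unit quaternion [w, x, y, z].
In Python, from station import bot gives the robot as it stands.
- The arm moves only by the tool jog_arm, never from a script. Its argument "deltas" is a list of rows, each a list of 7 numbers: the shift along the world's x, y, z in m, then the turn, a rotation vector about the world's x, y, z in rad, then the opening, from 0 (shut) to 1 (fully open). In form: [[x, y, z, rx, ry, rz, grip], ...]. A call has 1 to 10 rows; each row shifts and turns the commanded pose from where the row before left it; what a row does not reach is not made up. A row lasts 1/10 s, in which the tool goes at most 50 mm and 8.59 degrees, less where a joint would pass 70% of its speed; a pose out of reach is approached as far as the arm can. A call with a gripper value outside its range is refused whole. The fingers move at their own pace and stop on an object; "newtons" is the grip in N (left out, the last holds). Time passes only in rows, so rows that do not move let the fingers close. It gives the time, the measured TCP pose, the force, the opening and the grip force at its end, in the units of the state.
- bot.get_obs(): the state, without advancing time (a new reading comes with each control period).
- bot.read_camera(name): name is "side" or "top"; returns a dict with "img" (480x640x3 uint8, red, green, blue), "K" (3x3 intrinsics, pixels), "eye" and "attitude" of the camera in the world. Camera axes: x right, y down, z forward; pixel columns grow to the right and rows downward; lengths in m; the calibration is good to about 2 mm. A picture is of the moment at which its call begins. There is no depth.
- bot.hand_in(): hands the job in; it is judged then, once.
The state is a dict: "t": time; "q": joint angles; "joint_vel": joint speeds; "joint_torque": joint torques, N m; "eef_pos": TCP position; "tool_rot": TCP orientation; "contact_force": force on the tool from outside, world axes, zero at the start; "torque": the same for the moment, N m; "gripper_width": opening from 0.0 (shut) to 1.0 (fully open); "grasp_force": force on a finger pad.
Only numpy, scipy, OpenCV 4.12 (cv2) and the standard library are available. Lean on these libraries where they do the work, as an engineer would, in place of code of your own. Each camera call takes 0.05 s, during which the arm holds its last target. There are 200 camera calls.

## Working session

There is one attempt and no reset: what is moved stays moved. The work goes in short steps, Python scripts to look and compute and a tool call to move; the robot and the scene stay as the last step left them, time stands still between calls to the robot, and variables do not carry over. Pictures are saved under pics/ and viewed, at most 14 in all, crops included, and the job is handed in when it is done.

Besides the shell and the picture viewer there is one more tool, called after ">>>" as name(argument=value, ...), one argument or row to a line, values as JSON. jog_arm: Moves the arm, as the interface text tells. Its arguments: {"type":"object","properties":{"deltas":{"type":"array"},"newtons":{"type":"number"}},"required":["deltas"]}

```bash
mkdir -p pics; ls
python3 - <<'E'
from station import bot
import cv2,numpy as np
for n in("top","side"):
    c=bot.read_camera(n); cv2.imwrite(f"pics/{n}0.png",c["img"][:,:,::-1])
    print(n,c["K"],c["eye"],c["attitude"])
print(bot.get_obs(),bot.tip_reach)
E
```

```text
pics
top [[483.18075598   0.         323.7196291 ]
 [  0.         483.18075598 239.34718835]
 [  0.           0.           1.        ]] [ 0.45014486 -0.10109608  1.07695991] [ 0.01566837 -0.70311886  0.7103988  -0.02668186]
side [[482.67092962   0.         318.59247295]
 [  0.         482.67092962 239.25401275]
 [  0.           0.           1.        ]] [0.42034506 0.55817514 0.61679802] [ 0.02660696 -0.06178148  0.90953169 -0.41015512]
{'t': 0.1, 'q': array([ 1.06088941,  0.4777092 ,  0.02238701,  1.5563316 , -0.01149373,
        1.10929968, -0.08306172]), 'joint_vel': array([-0.0003573 , -0.00135069, -0.00035446, -0.00204595,  0.00146102,
       -0.00060834,  0.00089074]), 'joint_torque': array([ 5.19158668e-03, -5.97754633e+01,  1.61422916e+00, -2.81951523e+01,
        1.28692389e-02,  5.05630887e-03,  1.40993299e-05]), 'eef_pos': array([ 0.26375665, -0.62080667,  0.25243816]), 'tool_rot': array([-7.75898447e-04,  9.79884181e-01,  1.99565367e-01, -2.30970577e-04]), 'contact_force': array([-0.60831654, -0.08535993,  0.13684766]), 'torque': array([ 0.00602728,  0.05051936, -0.04743671]), 'grasp_force': 0.0, 'gripper_width': 1.0010395257639844} 0.022
```

View pics/top0.png

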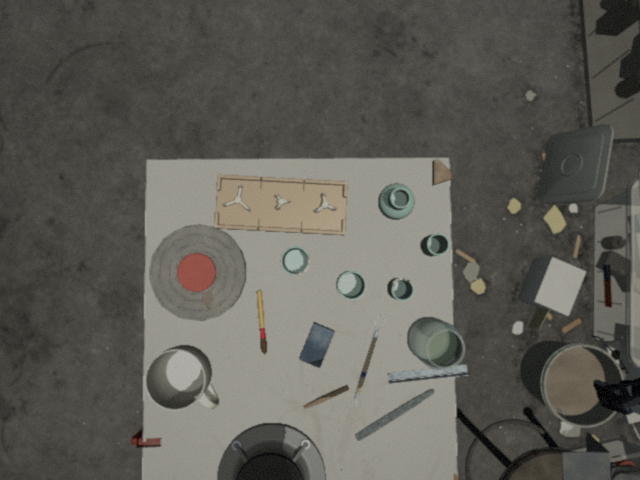

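View pics/side0.png

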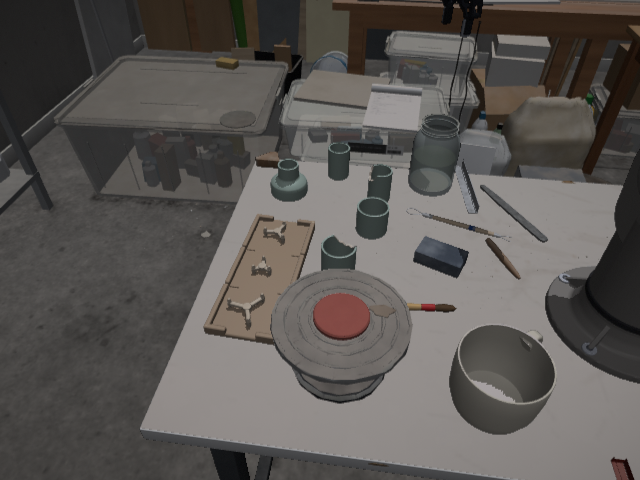

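The top view shows the tray with the large stilt at (237,197), small at (282,202) and medium at (325,204). The bottle is at (396,200), tumblers at (434,244) and (400,288), and jars at (295,260) and (350,284). In the side view, the jar at (338,255) and the tumbler at (380,183) look chipped. I'll enlarge both and measure.

```bash
cat > h.py <<'E'
from station import bot
import cv2,numpy as np
from scipy.spatial.transform import Rotation as R
class Cam:
    def __init__(s,n):
        c=bot.read_camera(n); s.img=c["img"]; s.K=c["K"]; s.e=np.array(c["eye"]); q=c["attitude"]
        s.R=R.from_quat([q[1],q[2],q[3],q[0]]).as_matrix()
    def ray(s,u,z):
        u=np.atleast_2d(u).astype(float); d=np.c_[u,np.ones(len(u))]@np.linalg.inv(s.K).T@s.R.T
        return s.e+d*((z-s.e[2])/d[:,2])[:,None]
    def proj(s,p):
        p=(np.atleast_2d(p)-s.e)@s.R@s.K.T; return p[:,:2]/p[:,2:]
    def crop(s,x0,y0,x1,y1,f,name):
        i=cv2.resize(s.img[y0:y1,x0:x1],None,fx=f,fy=f,interpolation=cv2.INTER_CUBIC)
        cv2.imwrite(name,cv2.convertScaleAbs(i,alpha=1.2)[:,:,::-1])
E
python3 - <<'E'
from h import *
t=Cam("top"); s=Cam("side")
t.crop(210,170,460,310,3.2,"pics/t1.png"); s.crop(200,135,420,345,2.8,"pics/s1.png")
for n,u,z in[("L",(237,197),.03),("S",(282,202),.03),("M",(325,204),.03),("bot",(398,198),.07),("tumA",(434,244),.072),("tumB",(400,288),.072),("jarA",(295,260),.058),("jarB",(350,284),.058)]:
    p=t.ray(u,z); print(n,p.round(3),s.proj(p).round(0))
E
```

```text
L [[0.607 0.07  0.03 ]] [[243. 304.]]
S [[ 0.595 -0.028  0.03 ]] [[263. 262.]]
M [[ 0.59  -0.121  0.03 ]] [[277. 228.]]
bot [[ 0.596 -0.274  0.07 ]] [[288. 166.]]
tumA [[ 0.498 -0.347  0.072]] [[339. 150.]]
tumB [[ 0.408 -0.274  0.072]] [[379. 172.]]
jarA [[ 0.468 -0.056  0.058]] [[338. 246.]]
jarB [[ 0.417 -0.172  0.058]] [[372. 208.]]
```

View pics/t1.png

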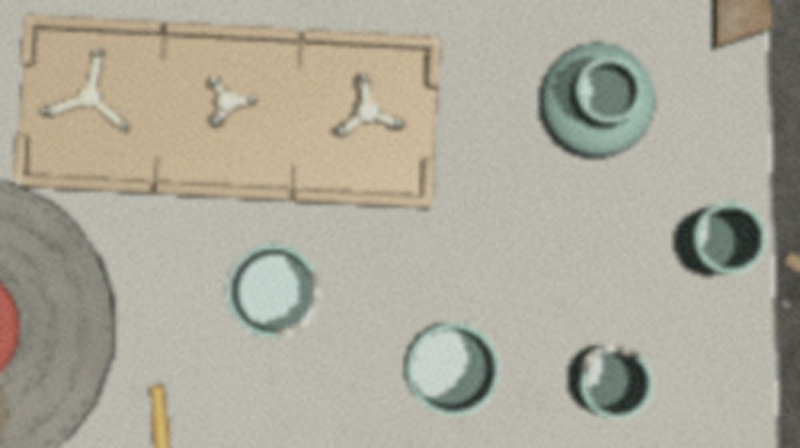

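View pics/s1.png

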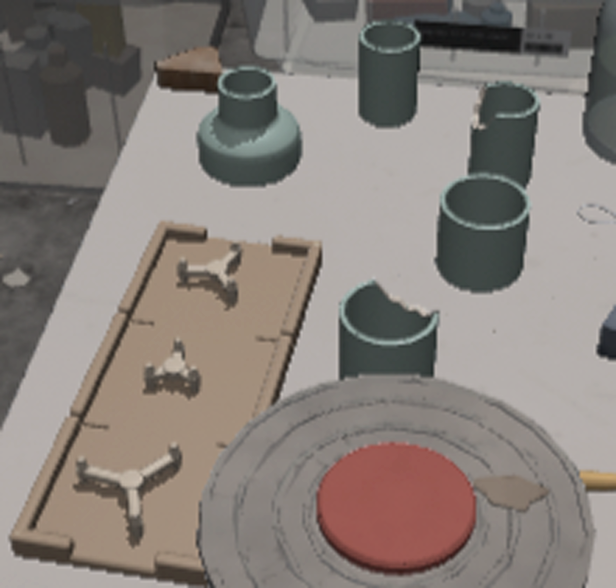

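The crops confirm it. Sound pots are the tumbler at top (434,244) and the jar at top (350,284). The jar near the wheel and the tumbler at (400,288) have pale bites in their rims. Next I'll get positions from both views using the stilt tips and rim centres.

Run:
```python
from h import *
t=Cam("top"); s=Cam("side")
T=lambda a:(np.array(a,float)+.5)/3.2-.5+[210,170]
S=lambda a:(np.array(a,float)+.5)/2.8-.5+[200,135]
d={"L":([(98,53),(46,112),(125,128)],[(82,463),(173,450),(135,527)],.03),
"S":([(213,82),(252,100),(215,122)],[(179,345),(152,375),(192,377)],.03),
"M":([(363,77),(337,131),(400,124)],[(183,268),(235,250),(232,292)],.03),
"tum":([(728,238.5)],[(389.5,38)],.072),"jar":([(450,367.5)],[(483,201)],.058),"bot":([(607.5,90.5)],[(247.5,82.5)],.07),
"wheel":([((197.5-210)*3.2,(271.5-170)*3.2)],[(397,505)],.111)}
for n,(a,b,z) in d.items():
    p=t.ray(T(a),z);q=s.ray(S(b),z)
    print(n,p.mean(0)[:2].round(4),q.mean(0)[:2].round(4), np.linalg.norm(p-p.mean(0),axis=1).round(4),np.linalg.norm(q-q.mean(0),axis=1).round(4))
# colour-mask check of tumbler/jar/bottle footprint in the top view
hsv=cv2.cvtColor(t.img,cv2.COLOR_RGB2HSV); m=cv2.inRange(hsv,(70,35,20),(100,255,255))
for c in cv2.findContours(m,0,2)[0]:
    if cv2.contourArea(c)>150: print(cv2.boundingRect(c),np.round(cv2.minEnclosingCircle(c),1) if 0 else cv2.minEnclosingCircle(c))
```

```text
L [0.6001 0.0685] [0.6007 0.0738] [0.0311 0.0311 0.0318] [0.0313 0.0315 0.0348]
S [ 0.5968 -0.0245] [ 0.5961 -0.0195] [0.0162 0.0172 0.0162] [0.0184 0.0154 0.0154]
M [ 0.5895 -0.1197] [ 0.5883 -0.1126] [0.0232 0.0246 0.0245] [0.0227 0.0235 0.0252]
tum [ 0.4979 -0.3541] [ 0.4985 -0.3542] [0.] [0.]
jar [ 0.4155 -0.1721] [ 0.416  -0.1756] [0.] [0.]
bot [ 0.5962 -0.2775] [ 0.5965 -0.28  ] [0.] [0.]
wheel [0.4472 0.1357] [0.4449 0.139 ] [0.] [0.]
(389, 281, 24, 19) ((400.6000061035156, 289.0), 11.72016429901123)
(422, 234, 26, 21) ((434.6552429199219, 244.380859375), 13.099143981933594)
(379, 184, 35, 35) ((395.9246826171875, 200.939208984375), 17.199331283569336)
```

Both views agree to within a few mm. The bottle goes first, with the jaws turned to close along y.

>>> jog_arm(
  deltas=[
    [0.033,0.034,0,0,0,-0.04,1],
    [0.033,0.034,0,0,0,-0.04,1],
    [0.033,0.034,0,0,0,-0.04,1],
    [0.033,0.034,0,0,0,-0.04,1],
    [0.033,0.034,0,0,0,-0.04,1],
    [0.033,0.034,0,0,0,-0.04,1],
    [0.033,0.034,0,0,0,-0.04,1],
    [0.033,0.034,0,0,0,-0.04,1],
    [0.033,0.034,0,0,0,-0.04,1],
    [0.033,0.034,0,0,0,-0.04,1],
  ],
  newtons=40,
)

```text
t: 1.3
eef_pos: [0.5951, -0.2798, 0.2534]
tool_rot: [0.0, 1.0, -0.0, 0.0]
contact_force: [0.7, -1.1, 0.2]
gripper_width: 0.999
grasp_force: 0.0
```

>>> jog_arm(
  deltas=[
    [0.001,0.001,-0.03,0,0,0,0.75],
    [0,0,-0.03,0,0,0,0.75],
    [0,0,-0.03,0,0,0,0.75],
    [0,0,-0.03,0,0,0,0.75],
    [0,0,-0.015,0,0,0,0.75],
    [0,0,-0.005,0,0,0,0.75],
    [0,0,0,0,0,0,0.75],
  ],
)

```text
t: 2.0
eef_pos: [0.5952, -0.2803, 0.1134]
tool_rot: [-0.0, 1.0, 0.001, -0.0]
contact_force: [-0.2, 0.1, 1.5]
gripper_width: 0.752
grasp_force: 0.0
```

Run:
```python
from h import *
s=Cam("side");t=Cam("top")
s.crop(240,80,370,210,4.4,"pics/s2.png")
o=bot.get_obs(); p=o["eef_pos"]; print(p,bot.tip_reach,s.proj([p,p-[0,0,.022]]))
```

```text
[ 0.5959304  -0.28069928  0.11483514] 0.022 [[287.55739228 145.00836663]
 [287.99069922 154.45733282]]
```

View pics/s2.png

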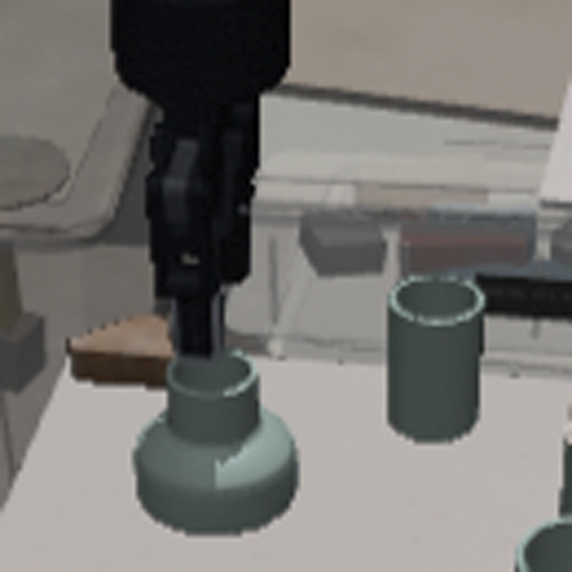

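Run:
```python
from h import *
s=Cam("side");t=Cam("top")
p=bot.get_obs()["eef_pos"]; print(p)
for z in (.08,.086,.093,.1): print(z,s.proj([p[0],p[1]+.036,z]))
print(t.proj([p[0],p[1],.1]))
t.crop(330,140,460,260,4.4,"pics/t2.png")
```

```text
[ 0.59594918 -0.28068631  0.11495803]
0.08 [[284.98358433 169.4134269 ]]
0.086 [[284.85209538 166.87755264]]
0.093 [[284.69731699 163.89252201]]
0.1 [[284.54103773 160.87854594]]
[[403.58366749 195.89111548]]
```

View pics/t2.png

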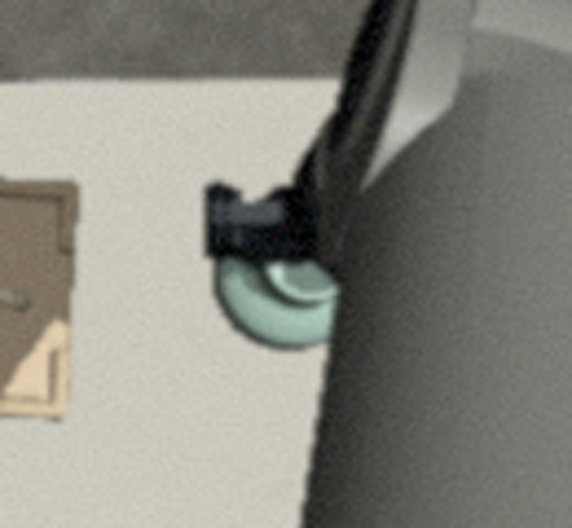

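The near fingertip in the side view is at (284.3,160.7). That matches the predicted x and puts the tip about 15 mm ahead of the TCP at this opening. The top view is partly hidden by the arm. Descending and gripping the collar.

>>> jog_arm(
  deltas=[
    [0,0.002,-0.016,0,0,0,0.75],
    [0,0,-0.016,0,0,0,0.75],
    [0,0,-0.012,0,0,0,0.75],
    [0,0,-0.004,0,0,0,0.75],
    [0,0,0,0,0,0,0.75],
    [0,0,0,0,0,0,0.3],
    [0,0,0,0,0,0,0.3],
    [0,0,0,0,0,0,0.3],
    [0,0,0,0,0,0,0.3],
    [0,0,0,0,0,0,0.3],
  ],
  newtons=40,
)

```text
t: 3.2
eef_pos: [0.5955, -0.2785, 0.0659]
tool_rot: [0.0, 1.0, 0.001, 0.001]
contact_force: [-0.6, -0.8, 2.9]
gripper_width: 0.499
grasp_force: 41.2
```

>>> jog_arm(
  deltas=[
    [0,0,0.01,0,0,0,0.3],
    [0,0,0.02,0,0,0,0.3],
    [0,0,0.03,0,0,0,0.3],
    [0,0,0.03,0,0,0,0.3],
    [0,0,0.03,0,0,0,0.3],
    [0,0,0.015,0,0,0,0.3],
    [0,0.01,0,0,0,0,0.3],
    [0,0.02,0,0,0,0,0.3],
    [0,0.03,0,0,0,0,0.3],
    [0,0.03,0,0,0,0,0.3],
  ],
)

```text
t: 4.2
eef_pos: [0.5935, -0.1864, 0.1981]
tool_rot: [-0.001, 1.0, 0.001, -0.002]
contact_force: [-0.1, 0.6, -1.7]
gripper_width: 0.496
grasp_force: 41.1
```

>>> jog_arm(
  deltas=[
    [0,0.03,0,0,0,0,0.3],
    [0,0.03,0,0,0,0,0.3],
    [0,0.03,0,0,0,0,0.3],
    [0,0.03,0,0,0,0,0.3],
    [0.004,0.03,0,0,0,0,0.3],
    [0,0.03,0,0,0,0,0.3],
    [0,0.03,0,0,0,0,0.3],
    [0,0.03,0,0,0,0,0.3],
    [0,0.019,0,0,0,0,0.3],
    [0,0,0,0,0,0,0.3],
  ],
)

```text
t: 5.2
eef_pos: [0.597, 0.0759, 0.1983]
tool_rot: [-0.001, 1.0, 0.004, -0.002]
contact_force: [-0.5, 0.4, -2.9]
gripper_width: 0.495
grasp_force: 41.1
```

>>> jog_arm(
  deltas=[
    [0,0,-0.03,0,0,0,0.3],
    [0,0,-0.03,0,0,0,0.3],
    [0,0,-0.01,0,0,0,0.3],
    [0,0,0,0,0,0,0.3],
  ],
)

```text
t: 5.6
eef_pos: [0.597, 0.0699, 0.1279]
tool_rot: [0.001, 1.0, 0.001, -0.003]
contact_force: [0.8, -0.9, -1.3]
gripper_width: 0.495
grasp_force: 41.2
```

Run:
```python
from h import *
s=Cam("side");t=Cam("top")
print(bot.get_obs()["eef_pos"])
a=cv2.resize(s.img[240:350,190:310],None,fx=4,fy=4,interpolation=2); b=cv2.resize(t.img[150:260,200:290],None,fx=4,fy=4,interpolation=2)
cv2.imwrite("pics/p3.png",np.hstack([a,b])[:,:,::-1])
```

```text
[0.59930636 0.07050973 0.13076474]
```

View pics/p3.png

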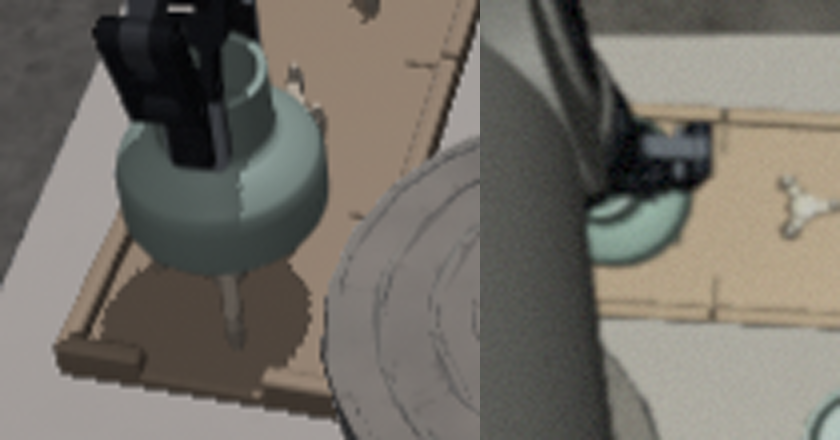

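The bottle hangs above the large stilt, with body edges at u≈219 and 272 and bottom v≈309 in the side view, and right edge u≈252.5 and lower edge v≈216 in the top view. Comparing with what the TCP pose predicts will calibrate each camera at this spot.

Run:
```python
from h import *
s=Cam("side");t=Cam("top")
p=bot.get_obs()["eef_pos"]; b=p-[0,0,.066]; print(b)
a=np.linspace(0,2*np.pi,200); c=np.c_[.04*np.cos(a),.04*np.sin(a),0*a]
for n,k in(("side",s),("top",t)):
    u=k.proj(np.vstack([b+c,b+c+[0,0,.022]])); print(n,u.min(0),u.max(0))
    print(" px shift per +5mm x,y:",(k.proj(b+[.005,0,0])-k.proj(b)).round(2),(k.proj(b+[0,.005,0])-k.proj(b)).round(2))
for k,n in((s,"s"),(t,"t")):
    h=cv2.cvtColor(k.img,cv2.COLOR_RGB2HSV); m=cv2.inRange(h,(70,35,20),(100,255,255))
    C=[c for c in cv2.findContours(m,0,2)[0] if cv2.contourArea(c)>150]
    print(n,[cv2.boundingRect(c) for c in C])
```

```text
[0.59995453 0.07079248 0.06571355]
side [216.59914614 260.8818634 ] [270.81697918 309.1584464 ]
 px shift per +5mm x,y: [[-3.16 -0.33]] [[-0.81  2.39]]
top [212.49998054 177.02075923] [252.91486212 216.78909616]
 px shift per +5mm x,y: [[ 0.   -2.36]] [[-2.39  0.02]]
s []
t [(389, 281, 24, 19), (422, 234, 26, 21), (226, 196, 26, 19)]
```

>>> jog_arm(
  deltas=[
    [0.001,0,-0.012,0,0,0,0.3],
    [0,0,-0.01,0,0,0,0.3],
    [0,0,-0.006,0,0,0,0.3],
    [0,0,-0.003,0,0,0,0.3],
    [0,0,-0.001,0,0,0,0.3],
    [0,0,0,0,0,0,0.3],
  ],
)

```text
t: 6.4
eef_pos: [0.6, 0.0708, 0.0982]
tool_rot: [0.0, 1.0, 0.001, -0.0]
contact_force: [1.3, -0.1, -0.9]
gripper_width: 0.495
grasp_force: 41.3
```

>>> jog_arm(
  deltas=[
    [0,0,-0.001,0,0,0,0.3],
    [0,0,0,0,0,0,0.3],
  ],
)

```text
t: 6.6
eef_pos: [0.6001, 0.0708, 0.0975]
tool_rot: [-0.0, 1.0, 0.001, 0.0]
contact_force: [-0.9, 0.4, -3.1]
gripper_width: 0.493
grasp_force: 41.3
```

>>> jog_arm(
  deltas=[
    [0,0,-0.001,0,0,0,0.3],
    [0,0,0,0,0,0,0.3],
  ],
)

```text
t: 6.8
eef_pos: [0.6, 0.0707, 0.0963]
tool_rot: [0.0, 1.0, 0.001, 0.0]
contact_force: [0.3, -0.0, -2.3]
gripper_width: 0.498
grasp_force: 41.3
```

>>> jog_arm(
  deltas=[
    [0,0,-0.001,0,0,0,0.3],
    [0,0,0,0,0,0,0.3],
  ],
)

```text
t: 7.0
eef_pos: [0.6002, 0.0708, 0.0957]
tool_rot: [-0.0, 1.0, 0.001, 0.0]
contact_force: [-0.4, 0.1, 1.8]
gripper_width: 0.501
grasp_force: 41.8
```

>>> jog_arm(
  deltas=[
    [0,0,-0.0005,0,0,0,0.52],
    [0,0,0,0,0,0,0.56],
    [0,0,0,0,0,0,0.62],
    [0,0,0,0,0,0,0.68],
    [0,0,0,0,0,0,0.74],
    [0,0,0.01,0,0,0,0.75],
    [0,0,0.03,0,0,0,0.75],
    [0,0,0.04,0,0,0,0.75],
    [0,-0.03,0.04,0,0,0,0.75],
    [0,-0.04,0.03,0,0,0,1],
  ],
)

```text
t: 8.0
eef_pos: [0.6008, 0.0029, 0.2485]
tool_rot: [-0.001, 1.0, 0.003, 0.002]
contact_force: [1.1, -0.9, -0.9]
gripper_width: 0.898
grasp_force: 0.0
```

>>> jog_arm(
  deltas=[
    [0,-0.045,0,0,0,0,1],
    [0,-0.045,0,0,0,0,1],
    [0,-0.045,0,0,0,0,1],
    [0,-0.045,0,0,0,0,1],
    [0,-0.045,0,0,0,0,1],
    [0,-0.045,0,0,0,0,1],
    [-0.03,-0.035,0,0,0,0,1],
    [-0.04,-0.03,0,0,0,0,1],
    [-0.033,-0.02,0,0,0,0,1],
    [0,0,0,0,0,0,1],
  ],
)

```text
t: 9.0
eef_pos: [0.4909, -0.3597, 0.2457]
tool_rot: [0.001, 1.0, -0.004, -0.001]
contact_force: [0.1, -0.3, 0.7]
gripper_width: 1.002
grasp_force: 0.0
```

Run:
```python
from h import *
s=Cam("side");t=Cam("top")
print(bot.get_obs()["eef_pos"])
a=cv2.resize(s.img[220:340,190:310],None,fx=4,fy=4,interpolation=2); b=cv2.resize(t.img[140:260,200:290],None,fx=4,fy=4,interpolation=2)
cv2.imwrite("pics/p4.png",np.hstack([a,b])[:,:,::-1])
for k,n in((s,"s"),(t,"t")):
    h=cv2.cvtColor(k.img,cv2.COLOR_RGB2HSV); m=cv2.inRange(h,(70,35,20),(100,255,255))
    C=[c for c in cv2.findContours(m,0,2)[0] if cv2.contourArea(c)>150]
    print(n,[cv2.boundingRect(c) for c in C])
```

```text
[ 0.49628583 -0.35502266  0.24572213]
s []
t [(218, 180, 36, 37)]
```

View pics/p4.png

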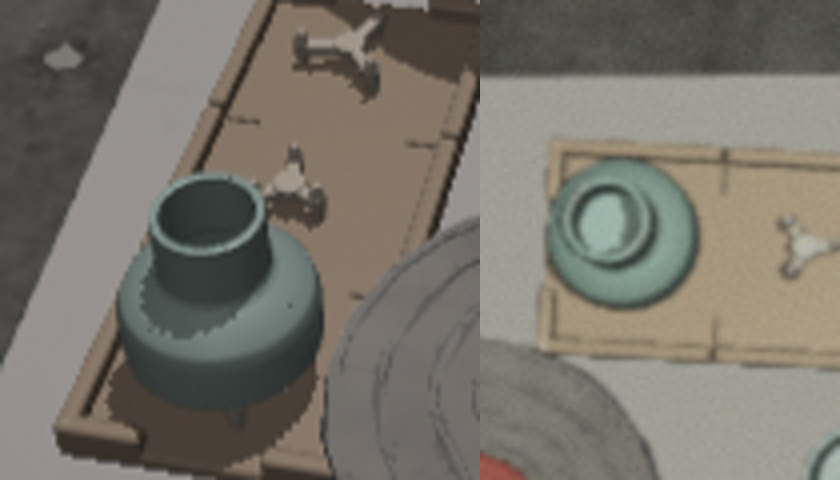

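The bottle stands upright on the large stilt. In the top view its body centre is (235.6,198.1) against an expected (235.9,198.7), so it is centred to about 1 mm. The tumbler is next.

>>> jog_arm(
  deltas=[
    [0.002,0.001,-0.04,0,0,0,0.8],
    [0,0,-0.04,0,0,0,0.8],
    [0,0,-0.04,0,0,0,0.8],
    [0,0,-0.03,0,0,0,0.8],
    [0,0,-0.02,0,0,0,0.8],
    [0,0,-0.015,0,0,0,0.8],
    [0,0,-0.005,0,0,0,0.8],
    [0,0,0,0,0,0,0.8],
    [0,0,0,0,0,0,0.3],
    [0,0,0,0,0,0,0.3],
  ],
)

```text
t: 10.1
eef_pos: [0.5001, -0.3538, 0.0564]
tool_rot: [0.001, 1.0, 0.001, 0.001]
contact_force: [0.0, -0.0, 1.5]
gripper_width: 0.562
grasp_force: 41.2
```

>>> jog_arm(
  deltas=[
    [0,0,0,0,0,0,0.3],
    [0,0,0,0,0,0,0.3],
    [0,0,0,0,0,0,0.3],
  ],
)

```text
t: 10.4
eef_pos: [0.5001, -0.3539, 0.0564]
tool_rot: [0.001, 1.0, 0.001, 0.001]
contact_force: [-0.1, -0.2, 6.1]
gripper_width: 0.562
grasp_force: 41.7
```

>>> jog_arm(
  deltas=[
    [0,0,0.01,0,0,0,0.3],
    [0,0,0.03,0,0,0,0.3],
    [0,0,0.03,0,0,0,0.3],
    [0,0,0.03,0,0,0,0.3],
    [0,0,0.02,0,0,0,0.3],
    [0.01,0.03,0,0,0,0,0.3],
    [0.01,0.03,0,0,0,0,0.3],
    [0.01,0.03,0,0,0,0,0.3],
    [0.01,0.03,0,0,0,0,0.3],
    [0.01,0.03,0,0,0,0,0.3],
  ],
)

```text
t: 11.4
eef_pos: [0.5488, -0.202, 0.1753]
tool_rot: [0.0, 1.0, 0.001, -0.0]
contact_force: [0.1, -0.2, -0.7]
gripper_width: 0.56
grasp_force: 41.7
```

>>> jog_arm(
  deltas=[
    [0.01,0.03,0,0,0,0,0.3],
    [0.01,0.03,0,0,0,0,0.3],
    [0.01,0.03,0,0,0,0,0.3],
    [0.01,0.03,0,0,0,0,0.3],
    [0.0085,0.03,0,0,0,0,0.3],
    [0,0.02,0,0,0,0,0.3],
    [0,0.0115,0,0,0,0,0.3],
    [0,0,0,0,0,0,0.3],
    [0,0,-0.03,0,0,0,0.3],
    [0,0,-0.02,0,0,0,0.3],
  ],
)

```text
t: 12.4
eef_pos: [0.597, -0.024, 0.1242]
tool_rot: [0.001, 1.0, -0.0, -0.0]
contact_force: [-1.0, -0.8, -1.6]
gripper_width: 0.557
grasp_force: 41.7
```

>>> jog_arm(
  deltas=[
    [0,0,-0.01,0,0,0,0.3],
    [0,0,0,0,0,0,0.3],
    [0,0,0,0,0,0,0.3],
  ],
)

```text
t: 12.7
eef_pos: [0.5979, -0.0227, 0.1155]
tool_rot: [0.0, 1.0, 0.0, 0.0]
contact_force: [0.3, -0.1, -1.3]
gripper_width: 0.563
grasp_force: 41.7
```

Run:
```python
from h import *
s=Cam("side");t=Cam("top")
p=bot.get_obs()["eef_pos"];print(p)
b=p-[.002,0,.0564]
a=np.linspace(0,2*np.pi,200); c=np.c_[.024*np.cos(a),.024*np.sin(a),0*a]
u=s.proj(b+c); print("bottom circle, crop px",((u.min(0)-[210,170])*4).round(0),((u.max(0)-[210,170])*4).round(0))
A=cv2.resize(s.img[170:320,210:330],None,fx=4,fy=4,interpolation=2)
cv2.imwrite("pics/p5.png",A[:,:,::-1])
```

```text
[ 0.59835552 -0.02217118  0.11603088]
bottom circle, crop px [146. 289.] [260. 366.]
```

View pics/p5.png

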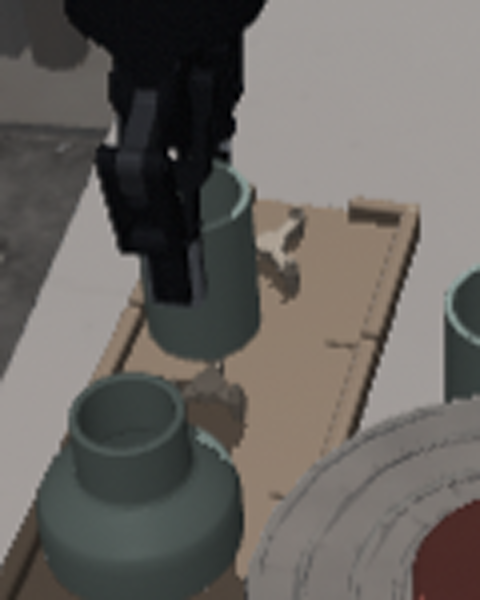

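The tumbler is above the small stilt and its base outline (146–260 px, bottom about 362) matches the prediction. Lowering it.

>>> jog_arm(
  deltas=[
    [0.0005,0,-0.01,0,0,0,0.3],
    [0,0,-0.01,0,0,0,0.3],
    [0,0,-0.006,0,0,0,0.3],
    [0,0,-0.002,0,0,0,0.3],
    [0,0,0,0,0,0,0.3],
    [0,0,0,0,0,0,0.3],
  ],
)

```text
t: 13.4
eef_pos: [0.598, -0.0217, 0.0867]
tool_rot: [0.0, 1.0, 0.001, -0.0]
contact_force: [0.5, -0.1, -2.4]
gripper_width: 0.557
grasp_force: 41.7
```

>>> jog_arm(
  deltas=[
    [0,0,-0.001,0,0,0,0.3],
    [0,0,0,0,0,0,0.3],
  ],
)

```text
t: 13.6
eef_pos: [0.5983, -0.0217, 0.0863]
tool_rot: [-0.0, 1.0, 0.001, 0.0]
contact_force: [-0.9, -0.1, 3.2]
gripper_width: 0.56
grasp_force: 42.1
```

>>> jog_arm(
  deltas=[
    [0,0,-0.001,0,0,0,0.3],
    [0,0,0,0,0,0,0.3],
  ],
)

```text
t: 13.8
eef_pos: [0.5986, -0.0218, 0.086]
tool_rot: [0.0, 1.0, 0.001, 0.001]
contact_force: [-2.5, -0.3, 9.8]
gripper_width: 0.561
grasp_force: 42.6
```

>>> jog_arm(
  deltas=[
    [0,0,0.0007,0,0,0,0.58],
    [0,0,0,0,0,0,0.62],
    [0,0,0,0,0,0,0.68],
    [0,0,0,0,0,0,0.74],
    [0,0,0.005,0,0,0,0.76],
    [0,0,0.02,0,0,0,0.76],
    [0,0,0.035,0,0,0,0.76],
    [0,0,0.04,0,0,0,0.76],
    [0,0,0.04,0,0,0,0.9],
    [0,0,0.02,0,0,0,1],
  ],
)

```text
t: 14.8
eef_pos: [0.5994, -0.0217, 0.2498]
tool_rot: [-0.0, 1.0, 0.001, 0.003]
contact_force: [-0.4, -0.7, -0.5]
gripper_width: 0.999
grasp_force: 0.0
```

>>> jog_arm(
  deltas=[
    [-0.03,-0.025,0,0,0,0,1],
    [-0.03,-0.025,0,0,0,0,1],
    [-0.03,-0.025,0,0,0,0,1],
    [-0.03,-0.025,0,0,0,0,1],
    [-0.03,-0.025,0,0,0,0,1],
    [-0.02,-0.016,0,0,0,0,1],
    [-0.012,-0.01,0,0,0,0,1],
    [0,0,0,0,0,0,1],
  ],
)

```text
t: 15.6
eef_pos: [0.4148, -0.174, 0.2458]
tool_rot: [0.0, 1.0, -0.001, 0.0]
contact_force: [0.7, 0.1, -0.7]
gripper_width: 1.003
grasp_force: 0.0
```

Run:
```python
from h import *
s=Cam("side");t=Cam("top")
print(bot.get_obs()["eef_pos"])
A=cv2.resize(s.img[170:300,220:400],None,fx=4,fy=4,interpolation=2); B=cv2.resize(t.img[150:310,210:410],None,fx=4,fy=4,interpolation=2)
cv2.imwrite("pics/s6.png",A[:,:,::-1]);cv2.imwrite("pics/t6.png",B[:480,:,::-1])
```

```text
[ 0.41698123 -0.1721394   0.24586133]
```

View pics/s6.png

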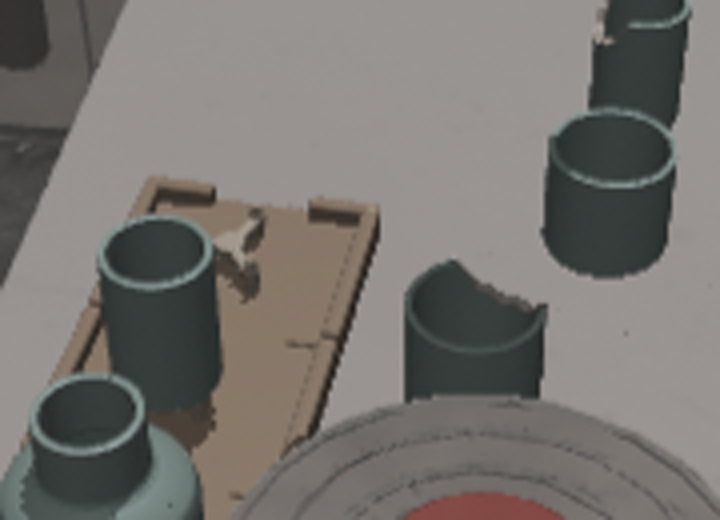

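View pics/t6.png

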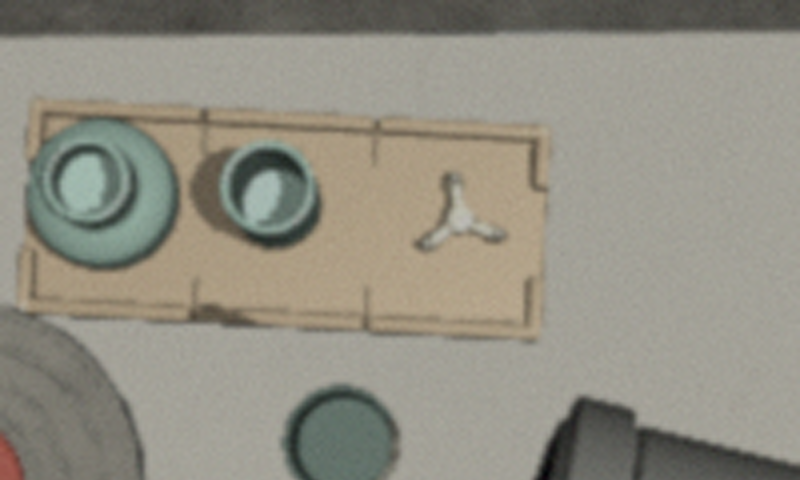

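The tumbler stands upright on the small stilt, with its rim at (268,187) in the top crop, and the medium stilt is undisturbed. Now the jar.

>>> jog_arm(
  deltas=[
    [-0.001,0,-0.04,0,0,0,1],
    [0,0,-0.04,0,0,0,1],
    [0,0,-0.04,0,0,0,1],
    [0,0,-0.035,0,0,0,1],
    [0,0,-0.025,0,0,0,1],
    [0,0,-0.015,0,0,0,1],
    [0,0,-0.007,0,0,0,1],
    [0,0,0,0,0,0,1],
    [0,0,0,0,0,0,0.5],
    [0,0,0,0,0,0,0.5],
  ],
)

```text
t: 16.7
eef_pos: [0.4161, -0.1728, 0.0445]
tool_rot: [0.0, 1.0, 0.001, 0.001]
contact_force: [-3.9, 4.6, 19.5]
gripper_width: 0.704
grasp_force: 38.2
```

>>> jog_arm(
  deltas=[
    [0,0,0,0,0,0,0.5],
    [0,0,0,0,0,0,0.5],
    [0,0,0,0,0,0,0.5],
  ],
)

```text
t: 17.0
eef_pos: [0.416, -0.1729, 0.0445]
tool_rot: [0.0, 1.0, 0.001, 0.001]
contact_force: [0.3, 1.2, 7.3]
gripper_width: 0.7
grasp_force: 43.9
```

Run:
```python
from h import *
s=Cam("side");t=Cam("top")
print(bot.get_obs()["eef_pos"])
print("tum top",t.ray([(268.5+.5)/4-.5+210,(187.5+.5)/4-.5+150],.102)," side",s.ray([(156+.5)/4-.5+220,(252+.5)/4-.5+170],.102))
print("M top",t.ray([[(x+.5)/4-.5+210,(y+.5)/4-.5+150] for x,y in((454,178),(421,245),(502,238))],.03).mean(0))
```

```text
[ 0.41601496 -0.17289726  0.04451054]
tum top [[ 0.59658884 -0.02221202  0.102     ]]  side [[ 0.59673333 -0.02216337  0.102     ]]
M top [ 0.58851448 -0.11999738  0.03      ]
```

>>> jog_arm(
  deltas=[
    [0,0,0.01,0,0,0,0.5],
    [0,0,0.03,0,0,0,0.5],
    [0,0,0.03,0,0,0,0.5],
    [0,0,0.03,0,0,0,0.5],
    [0,0,0.02,0,0,0,0.5],
    [0.03,0.01,0,0,0,0,0.5],
    [0.03,0.01,0,0,0,0,0.5],
    [0.03,0.01,0,0,0,0,0.5],
    [0.03,0.01,0,0,0,0,0.5],
    [0.03,0.01,0,0,0,0,0.5],
  ],
)

```text
t: 18.1
eef_pos: [0.5656, -0.1224, 0.1641]
tool_rot: [0.0, 1.0, 0.001, -0.0]
contact_force: [0.1, -0.0, -2.6]
gripper_width: 0.694
grasp_force: 44.1
```

>>> jog_arm(
  deltas=[
    [0.015,0.0055,0,0,0,0,0.5],
    [0.008,0,0,0,0,0,0.5],
    [0,0,0,0,0,0,0.5],
    [0,0,-0.03,0,0,0,0.5],
    [0,0,-0.02,0,0,0,0.5],
    [0,0,-0.01,0,0,0,0.5],
    [0,0,0,0,0,0,0.5],
    [0,0,0,0,0,0,0.5],
  ],
)

```text
t: 18.9
eef_pos: [0.588, -0.1178, 0.1043]
tool_rot: [0.0, 1.0, 0.001, 0.0]
contact_force: [0.8, -0.0, -1.6]
gripper_width: 0.7
grasp_force: 44.0
```

Run:
```python
from h import *
s=Cam("side")
p=bot.get_obs()["eef_pos"];print(p)
b=p-[0,0,.0445]
a=np.linspace(0,2*np.pi,200); c=np.c_[.031*np.cos(a),.031*np.sin(a),0*a]
u=s.proj(b+c); print("bottom circle, crop px",((u.min(0)-[220,150])*4).round(0),((u.max(0)-[220,150])*4).round(0))
cv2.imwrite("pics/p7.png",cv2.resize(s.img[150:270,220:350],None,fx=4,fy=4,interpolation=2)[:,:,::-1])
```

```text
[ 0.58844723 -0.1176848   0.10467439]
bottom circle, crop px [159. 226.] [294. 310.]
```

View pics/p7.png

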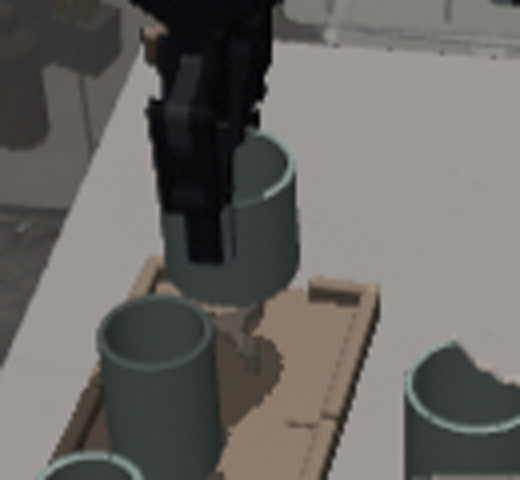

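The jar hangs level above the medium stilt. Its base outline (163–300 px) is within about 1 px of the prediction. Lowering it.

>>> jog_arm(
  deltas=[
    [0.001,0,-0.01,0,0,0,0.5],
    [0,0,-0.01,0,0,0,0.5],
    [0,0,-0.006,0,0,0,0.5],
    [0,0,-0.003,0,0,0,0.5],
    [0,0,0,0,0,0,0.5],
    [0,0,0,0,0,0,0.5],
  ],
)

```text
t: 19.55
eef_pos: [0.5888, -0.1172, 0.0745]
tool_rot: [-0.0, 1.0, 0.001, -0.0]
contact_force: [-1.3, 0.9, 1.4]
gripper_width: 0.702
grasp_force: 44.6
```

>>> jog_arm(
  deltas=[
    [0,0,-0.001,0,0,0,0.5],
    [0,0,0,0,0,0,0.5],
  ],
)

```text
t: 19.75
eef_pos: [0.589, -0.1173, 0.0743]
tool_rot: [-0.0, 1.0, 0.001, -0.0]
contact_force: [-3.2, -0.4, 8.3]
gripper_width: 0.702
grasp_force: 45.5
```

Contact is made, so I'll ease off, release, then rise and move away for a final look.

>>> jog_arm(
  deltas=[
    [0,0,0.0005,0,0,0,0.72],
    [0,0,0,0,0,0,0.76],
    [0,0,0,0,0,0,0.82],
    [0,0,0,0,0,0,0.88],
    [0,0,0,0,0,0,0.92],
    [0,0,0.01,0,0,0,0.92],
    [0,0,0.03,0,0,0,0.92],
    [0,0,0.04,0,0,0,0.92],
    [0,0,0.04,0,0,0,1],
    [0,0,0.04,0,0,0,1],
  ],
)

```text
t: 20.75
eef_pos: [0.5888, -0.1173, 0.2364]
tool_rot: [0.0, 1.0, 0.001, 0.0]
contact_force: [0.7, -0.2, 0.3]
gripper_width: 0.997
grasp_force: 0.0
```

>>> jog_arm(
  deltas=[
    [-0.02,-0.04,0,0,0,0,1],
    [-0.02,-0.04,0,0,0,0,1],
    [-0.02,-0.04,0,0,0,0,1],
    [-0.02,-0.04,0,0,0,0,1],
    [-0.02,-0.04,0,0,0,0,1],
    [-0.01,-0.03,0,0,0,0,1],
    [0,0,0,0,0,0,1],
    [0,0,0,0,0,0,1],
  ],
)

```text
t: 21.55
eef_pos: [0.4787, -0.3477, 0.2346]
tool_rot: [-0.0, 1.0, -0.0, 0.0]
contact_force: [1.0, 1.6, 0.1]
gripper_width: 0.998
grasp_force: 0.0
```

Run:
```python
from h import *
s=Cam("side");t=Cam("top")
o=bot.get_obs();print(o["t"],o["eef_pos"],o["contact_force"])
A=cv2.resize(s.img[140:320,210:370],None,fx=2.5,fy=2.5,interpolation=2); B=cv2.resize(t.img[160:310,210:370],None,fx=2.5,fy=2.5,interpolation=2)
B=cv2.copyMakeBorder(B,0,A.shape[0]-B.shape[0],0,0,0)
cv2.imwrite("pics/p8.png",np.hstack([A,B])[:,:,::-1])
```

```text
21.65 [ 0.47980684 -0.34576432  0.23430502] [ 1.25389359  0.54061799 -0.76678388]
```

View pics/p8.png

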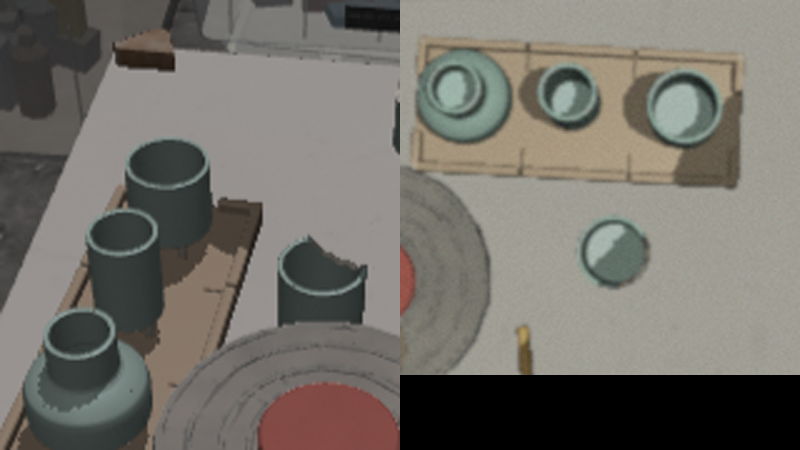

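All three pots stand upright on their stilts and the chipped jar is untouched. The jar's rim centre in the top view is about (323,203), as expected. Handing in.

Run:
```python
from station import bot
print(bot.hand_in())
```

```text
the job is handed in; nothing more can be done
None
```

I handed the job in at about 22 s: tumbler, jar and bottle stand upright on the small, medium and large stilts, centred within a few mm by the camera images. I moved neither chipped pot, and the hand-in returned no verdict.

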